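# Hold the leaf-tea gate open at its marker

### The arm

A 7-joint arm with a two-finger parallel gripper is mounted at the origin on the work surface. World frame = base frame: x ahead of the robot, y to its left, z up, the work surface at z = 0. Lengths are in m, angles in rad, forces in N, time in s.
With the tool pointing down it reaches from about 0.4 to 0.9 m from the base axis. Payload 5.5 kg.
Tool frame: the origin (TCP) lies at the very end of the fingers, on their centre line; the grasp point (between the pads) lies 19 mm behind it; z points along the fingers, y is the line along which they close (so a half turn about z gives the same grasp; the last joint's range is limited). The gripper opens to 92 mm and grips with 3 to 60 N. Pads are 19 mm wide; open, the fingers measure 130 mm over their backs; the gripper's body (75 mm by 190 mm) begins 47 mm behind the grasp point.
Start: joints at [-1.052, 0.501, -0.427, 1.55, 0.221, 1.138, -0.21], TCP at [0.164, 0.629, 0.194] pointing down, gripper open.
Joint ranges: [-2.88, 2.88], [-0.31, 2.03], [-1.54, 1.56], [0.2, 2.42], [-1.41, 4.55], [0.19, 2.02], [-2.57, 2.57]. Speed limits (rad/s): [2.57, 2.57, 3.14, 3.14, 3.14, 3.14, 3.14].

### API

Orientations are given as a unit quaternion [x, y, z, w].
In Python, from plant import robot gives the robot as it stands.
- The arm moves only by the tool play_rows, never from a script. Its argument "plan" is one flat list of numbers, 4 for each row, row after row: the shift along the tool's x, y, z in m, then the turn about the tool's z in rad. A call has 1 to 5 rows; each row shifts and turns the commanded pose from where the row before left it, along the tool's axes as they then stand; what a row does not reach is not made up. A row lasts 1/12 s, in which the tool goes at most 41.7 mm and 7.16 degrees, less where a joint would pass 70% of its speed; a pose out of reach is approached as far as the arm can. A call with a gripper value outside its range is refused whole. "fingers" is the gripper's target within -1 to 1 (fully open at 1, half-way at 0, shut at -1), set as the call begins (left out, the last holds). The fingers move at their own pace and stop on an object; the grip force is fixed at half the most. Time passes only in rows, so rows that do not move let the fingers close. It gives the time, the measured TCP pose, the force, the opening and the grip force at its end, in the units of the state.
- robot.state(): the state, without advancing time (a new reading comes with each control period).
- robot.read_camera(name): name is "scene" or "top" or "wrist"; returns a dict with "img" (420x560x3 uint8, red, green, blue), "K" (3x3 intrinsics, pixels), "rvec" (rotation vector, rad) and "tvec" (3), from world to camera coordinates, as OpenCV has them. Camera axes: x right, y down, z forward; pixel columns grow to the right and rows downward; lengths in m; the calibration is good to about 2 mm. A picture is of the moment at which its call begins. There is no depth.
- robot.close_job(): hands the job in; it is judged then, once.
Trained networks look in a picture, given as the dict that the camera call returned (one of the last four; its "shot" number tells which), for a name from the list of things; names that differ only in an ending like _2 or _b are one class to them, and where a whole thing is asked for, a point or a joint stands for the part that bears it (a point fixed in the world has none). Each returns a list of dicts, best first, with "conf" (0 to 1); they miss things now and then, are a little off and sometimes report something else, mostly with a low value. They report only what shows in the picture. A call takes as long as a camera call.
- robot.boxes_of(picture, thing): "at" ([x, y, z] in m, in world coordinates, good to about 4 mm: the middle of the surface that is visible of it).
- robot.regions_of(picture, thing): "mask" (420x560 bool, what is visible of it).
- robot.tip_of(picture, thing): "at" ([x, y, z] in m, in world coordinates, good to about 4 mm: a listed point, or the origin of a listed thing).
The state is a dict: "time": time; "joint_positions": joint angles; "qd": joint speeds; "joint_torque": joint torques, N m; "tool_pos": TCP position; "orientation": TCP orientation; "wrist_force": force on the tool from outside, world axes, zero at the start; "wrist_torque": the same for the moment, N m; "finger_gap": finger opening in m; "grip_force": force on a finger pad.
Only numpy, scipy, OpenCV 4.12 (cv2) and the standard library are available. Lean on these libraries where they do the work, as an engineer would, in place of code of your own. Each camera call takes 0.05 s, during which the arm holds its last target. There are 200 camera calls.

### The job

Get the tea dispenser running into the enamel mug that stands under it: first turn the drum by its top knob until the rib that marks its serving compartment faces the tooth on the turntable rim, and only then draw the spring-return gate out by its pull tab until the needle lies over the opening marker, without pulling past it. Keep the gate there: the program finishes with the gripper still holding the tab against the spring. Leave the mug and everything else where they stand.

Things in the scene. Friction and masses are not known exactly. Their poses are not given: they have to be found in the camera images.
- tea_dispenser: Leaf-tea dispenser, fixed: foot plate, column and front leg carry a level channel (56 mm wide, rail tops 128 mm up, 100 mm behind to 235 mm before the drum axis), and on it a round turntable plate (diameter 136, top 136 mm up) with a steel drum. Origin: on the surface under the drum axis; -x runs along the channel to the pull tab, about to the robot's left (within 20 degrees); z up.
- drum_mark (a point): Top of the mark tooth, a dark 6 x 6 x 14 mm block fixed on the rim of the turntable plate, 65 mm from the drum axis on the pull-tab side (dispenser -x), 149 mm above the surface.
- tea_drum (a joint): Turn of the steel drum (diameter 110 mm, from 137 to 221 mm above the surface) about its vertical axis, rad: 0 when its rib faces the mark tooth, growing counterclockwise seen from above. Starts between 0.5 and 1.4, so it is turned clockwise by that much. Light friction (0.08 N m) keeps it where it is left.
- drum_knob (a point): Black bar knob on the drum, turning with it: 50 mm long (x), 13 wide (y), 32 high. Origin: on the drum axis at its underside, the flat lid, 221 mm above the surface. Its pointed -x end points to the rib, a black strip 8 mm wide over the lid and down the drum's side (61 mm from the axis). Rib faces tooth when knob -x and dispenser -x agree. Pinch the bar across its width from above.
- pull_tab: Gate tongue with a black upright tab on its end: tab 12 mm thick along the pull (x), 44 wide, 44 high, skirt 22 x 44 x 5 at its foot. Axes as the dispenser's. Origin: centre of the tab's underside, 121 mm up. Shut, 150 mm from the drum axis; slides along dispenser -x to a stop at 70 mm. A spring pulls it shut: 5 N shut, 12 N at 55 mm. Pinch it from above, one finger before, one behind.
- index_tip (a point): Tip of the needle, a steel bar 4 mm wide that sticks out sideways from the tab's foot over the channel rail away from the robot (dispenser +y) and moves with the tab: 44 mm beside the tab's middle, 131.5 mm above the surface, at the same dispenser x as the tab's middle.
- opening_marker: Opening marker: small black clip (16 mm along the rail) fixed on the rail away from the robot (dispenser +y), with a 4 mm wide fin across its top, just under the needle's path. Origin: in the plane of the fin, 40 mm beside the channel's middle, 120.5 mm up; axes as the dispenser's. Set 30 to 55 mm out from the needle's start. On the mark: needle tip and marker at the same dispenser x.
- mug: Red enamel mug with handle, diameter 80 mm, 80 mm high, standing loose on the foot plate under the channel, between the column and the front leg. Origin: centre of its underside. To be left alone.
- spoon: Bamboo spoon, 190 mm long, lying on the robot's side of the dispenser, about along it. Origin: underside of its middle. To be left alone.
- sieve: Steel sieve lying rim down (bowl diameter 80 mm, 28 mm high, with a flat 110 mm handle along its +x), on the far side of the dispenser. Origin: under the bowl's centre. To be left alone.
- flask: Black vacuum flask with folded flip-up spout, diameter 74 mm, 232 mm high. Origin: centre of its underside. To be left alone.
- snap_box: Clear plastic box with snap-shut lid, 76 x 106 x 58 mm, with sugar cubes. Origin: centre of its underside. To be left alone.
- caddy: Steel jar with a dark cap, diameter 68 mm, 100 mm high. Origin: centre of its underside. To be left alone.
- tumbler: Open steel tumbler, diameter 72 mm, 95 mm high. Origin: centre of its underside. To be left alone.

How it is judged:
By the outcome, as a careful person would: the job done as asked, in the order asked, and still so for the second after the job is handed in, while the arm keeps its last pose, push and grip.
It also fails if it takes over 43 s, if anything falls off the work surface, if the arm or the gripper's body presses on something with over 40 N, if the wrist force passes 120 N, or if a joint passes its speed limit or range.

## Working session

There is one attempt and no reset: what is moved stays moved. The work goes in short steps, Python scripts to look and compute and a tool call to move; the robot and the scene stay as the last step left them, time stands still between calls to the robot, and variables do not carry over. Pictures are saved under pics/ and viewed, at most 10 in all, crops included, and the job is handed in when it is done.

Besides the shell and the picture viewer there is one more tool, called as a command line: name --argument value ..., lists and objects as JSON in quotes. play_rows: Moves the arm, as the interface text tells. Its arguments: {"type":"object","properties":{"plan":{"type":"array"},"fingers":{"type":"number"}},"required":["plan"]}

```bash
mkdir -p pics
cat > h.py <<'E'
import numpy as np,cv2
from plant import robot
from scipy.spatial.transform import Rotation as R
def pix(c,P):
    return cv2.projectPoints(np.array(P,float).reshape(-1,3),c["rvec"],c["tvec"],c["K"],None)[0].reshape(-1,2)
def ray(c,uv,z):
    Rm=cv2.Rodrigues(np.array(c["rvec"],float))[0];t=np.array(c["tvec"],float).ravel()
    o=-Rm.T@t;d=Rm.T@np.linalg.inv(c["K"])@np.array([uv[0],uv[1],1.]);return o+d*(z-o[2])/d[2]
E
python3 - <<'E'
from h import *
s=robot.state();print({k:np.round(v,3) for k,v in s.items()})
for n in("scene","top"):
    c=robot.read_camera(n);cv2.imwrite(f"pics/{n}0.png",c["img"][:,:,::-1])
    for t in("tea_dispenser","drum_mark","drum_knob","pull_tab","index_tip","opening_marker","flask","mug"):
        r=robot.tip_of(c,t);print(n,t,[(np.round(q["at"],4),round(q["conf"],2)) for q in r[:2]])
E
```

```text
{'time': np.float64(0.0), 'joint_positions': array([-1.052,  0.502, -0.427,  1.551,  0.221,  1.138, -0.21 ]), 'qd': array([ 0.   , -0.002, -0.001,  0.001, -0.   , -0.003, -0.001]), 'joint_torque': array([ 0.0000e+00, -5.6660e+01, -5.8160e+00, -2.7912e+01, -6.9000e-02,
        3.1000e-02,  0.0000e+00]), 'tool_pos': array([0.164, 0.628, 0.193]), 'orientation': array([ 0.128,  0.992, -0.001, -0.   ]), 'wrist_force': array([ 0.446, -0.12 , -0.035]), 'wrist_torque': array([-0.002, -0.058, -0.004]), 'grip_force': np.float64(0.0), 'finger_gap': np.float64(0.092)}
scene tea_dispenser [(array([ 0.6046, -0.1825,  0.0022]), 0.87), (array([ 0.6016, -0.0312,  0.1209]), 0.31)]
scene drum_mark [(array([ 0.6044, -0.1174,  0.1549]), 0.6)]
scene drum_knob [(array([ 0.597 , -0.1815,  0.2185]), 0.89)]
scene pull_tab [(array([ 0.6012, -0.0337,  0.1216]), 0.67)]
scene index_tip [(array([ 0.6516, -0.0357,  0.1348]), 0.78), (array([ 0.7348, -0.0354,  0.0051]), 0.32)]
scene opening_marker [(array([ 0.6422, -0.0031,  0.1224]), 0.57), (array([ 0.6012, -0.184 ,  0.2182]), 0.53)]
scene flask [(array([ 0.6784,  0.2875, -0.0014]), 0.66), (array([ 0.6406, -0.0019,  0.1225]), 0.26)]
scene mug [(array([ 0.592 , -0.1444,  0.0098]), 0.92)]
top tea_dispenser [(array([ 0.6007, -0.1849, -0.0019]), 0.73)]
top drum_mark []
top drum_knob [(array([ 0.601 , -0.1828,  0.214 ]), 0.7)]
top pull_tab [(array([ 0.6001, -0.0332,  0.1229]), 0.75)]
top index_tip [(array([ 0.6476, -0.0303,  0.1344]), 0.57)]
top opening_marker [(array([ 0.6021, -0.0347,  0.1186]), 0.68), (array([ 0.645 , -0.0012,  0.1163]), 0.59)]
top flask [(array([0.6768, 0.2877, 0.0037]), 0.85)]
top mug [(array([ 0.5978, -0.146 ,  0.0129]), 0.59)]
```

View pics/scene0.png

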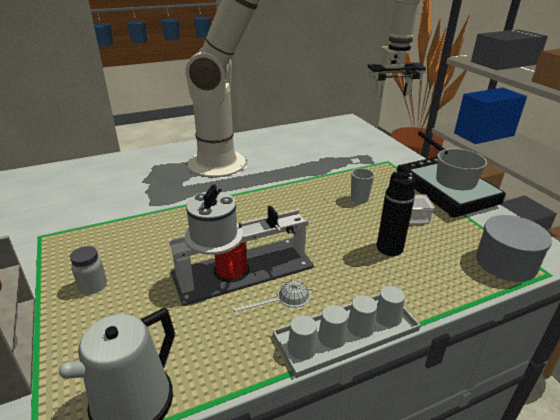

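View pics/top0.png

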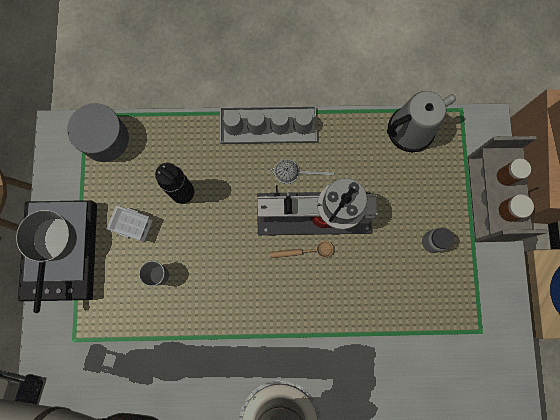

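The scene shot shows the dispenser with its drum at about (212,215) and the black tab at (272,215). The top shot has the drum at (345,200), with the bar knob running diagonally from (355,185) to (333,220), and the tab at (288,205). From the networks' points, dispenser -x ≈ world +y, and the drum-to-tab distance is 150 mm, as given. I'm moving above the drum.

play_rows --plan '[-0.02,-0.02,-0.028,0,-0.02,-0.02,-0.028,0,-0.02,-0.02,-0.028,0,-0.02,-0.02,-0.028,0,-0.02,-0.02,-0.028,0]' --fingers 1

```text
time: 1.32
tool_pos: [0.2362, 0.5055, 0.335]
orientation: [0.127, 0.992, 0.0, -0.0]
wrist_force: [0.2, 0.6, -0.5]
finger_gap: 0.0917
grip_force: 0.0
```

play_rows --plan '[-0.026,-0.028,0,0,-0.026,-0.028,0,0,-0.026,-0.028,0,0,-0.026,-0.028,0,0,-0.026,-0.028,0,0]'

```text
time: 1.73
tool_pos: [0.3268, 0.3368, 0.3341]
orientation: [0.127, 0.992, 0.0, 0.0]
wrist_force: [0.4, 0.7, 0.0]
finger_gap: 0.0916
grip_force: 0.0
```

play_rows --plan '[-0.026,-0.028,0,0,-0.026,-0.028,0,0,-0.026,-0.028,0,0,-0.026,-0.028,0,0,-0.026,-0.028,0,0]'

```text
time: 2.15
tool_pos: [0.4171, 0.1684, 0.3342]
orientation: [0.127, 0.992, 0.0, 0.001]
wrist_force: [1.3, 0.6, -0.1]
finger_gap: 0.0922
grip_force: 0.0
```

play_rows --plan '[-0.026,-0.028,0,0,-0.026,-0.028,0,0,-0.026,-0.028,0,0,-0.026,-0.028,0,0,-0.022,-0.026,0,0]'

```text
time: 2.57
tool_pos: [0.5044, 0.0024, 0.334]
orientation: [0.128, 0.992, -0.0, 0.001]
wrist_force: [0.5, 0.6, 0.8]
finger_gap: 0.0919
grip_force: 0.0
```

Run:
```python
from h import *
s=robot.state();print(s["time"],np.round(s["joint_positions"],2),np.round(s["tool_pos"],3),np.round(R.from_quat(s["orientation"]).as_matrix()[:,1],3))
for n in("wrist","top"):
    c=robot.read_camera(n)
    cv2.imwrite(f"pics/{n}1.png",c["img"][:,:,::-1])
    for t in("drum_mark","drum_knob","pull_tab","index_tip","opening_marker"):
        r=robot.tip_of(c,t);print(n,t,[(np.round(q["at"],4),round(q["conf"],2)) for q in r[:2]])
```

```text
2.5667 [-0.16  0.09  0.11  1.73 -0.01  1.31  1.27] [0.504 0.002 0.334] [ 0.254  0.967 -0.   ]
wrist drum_mark [(array([ 0.6045, -0.1179,  0.1499]), 0.71)]
wrist drum_knob []
wrist pull_tab [(array([ 0.6039, -0.0373,  0.1197]), 0.78)]
wrist index_tip [(array([ 0.6458, -0.035 ,  0.1319]), 0.68)]
wrist opening_marker [(array([ 0.6403, -0.0025,  0.1206]), 0.73)]
top drum_mark [(array([ 0.6035, -0.1173,  0.1474]), 0.83)]
top drum_knob [(array([ 0.6001, -0.1802,  0.2159]), 0.87)]
top pull_tab []
top index_tip [(array([0.6767, 0.2838, 0.0009]), 0.6)]
top opening_marker []
```

View pics/wrist1.png

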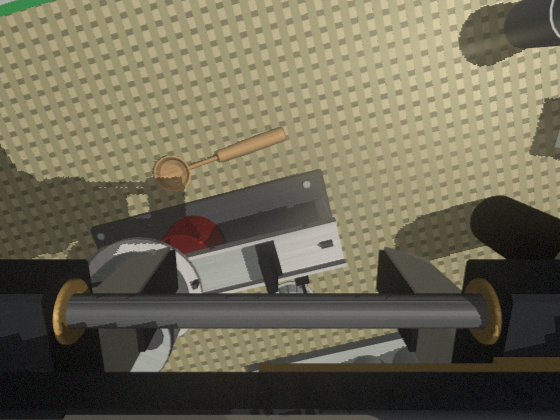

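The wrist shot shows the channel with the tab at (265,262) and the tooth at (195,285). The drum is half hidden behind the left finger. Next I'll fit the dispenser pose and read the rib angle from a rectified top crop.

Run:
```python
from h import *
from scipy.optimize import least_squares
L=[((0,0),(.6046,-.1825)),((0,0),(.597,-.1815)),((0,0),(.6007,-.1849)),((0,0),(.601,-.1828)),((0,0),(.6001,-.1802)),
((-.065,0),(.6044,-.1174)),((-.065,0),(.6045,-.1179)),((-.065,0),(.6035,-.1173)),
((-.15,0),(.6012,-.0337)),((-.15,0),(.6001,-.0332)),((-.15,0),(.6039,-.0373)),
((-.15,.044),(.6516,-.0357)),((-.15,.044),(.6476,-.0303)),((-.15,.044),(.6458,-.035))]
a=np.array([l[0] for l in L]);b=np.array([l[1] for l in L])
def T(p,a):
    c,s=np.cos(p[2]),np.sin(p[2]);return p[:2]+a@np.array([[c,s],[-s,c]])
f=least_squares(lambda p:(T(p,a)-b).ravel(),[.6,-.18,-np.pi/2]).x
print(f,np.degrees(f[2])+90)
inv=lambda w:(np.array(w)-f[:2])@np.array([[np.cos(f[2]),-np.sin(f[2])],[np.sin(f[2]),np.cos(f[2])]])
for m in[(.6422,-.0031),(.645,-.0012),(.6403,-.0025)]:print(inv(m))
c=robot.read_camera("top")
# image 480px: 2.5px/mm... up=+x world, left=+y world
out=[]
for z in(.221,.253):
    n=480;S=.08
    W=np.array([[f[0]+S,f[1]+S,z],[f[0]+S,f[1]-S,z],[f[0]-S,f[1]-S,z],[f[0]-S,f[1]+S,z]])
    H=cv2.getPerspectiveTransform(pix(c,W).astype(np.float32),np.float32([[0,0],[n,0],[n,n],[0,n]]))
    out.append(cv2.warpPerspective(c["img"],H,(n,n),flags=cv2.INTER_CUBIC)[:,:,::-1][:, 40:440])
cv2.imwrite("pics/rect.png",np.hstack(out))
```

```text
[ 0.60131769 -0.18305093 -1.58501201] -0.8144989345688032
[-0.18051389  0.03832014]
[-0.1824535   0.04109285]
[-0.18108682  0.0364118 ]
```

View pics/rect.png

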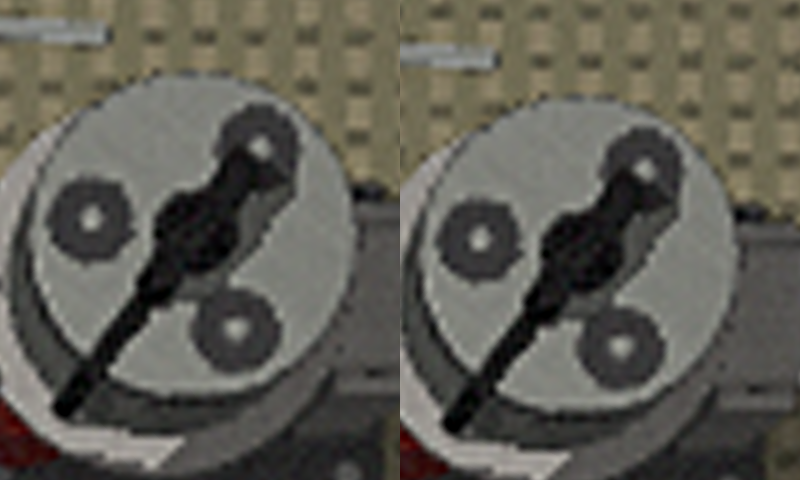

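play_rows --plan '[-0.0236,-0.0256,0,0,-0.0236,-0.0256,0,0,-0.0236,-0.0256,0,0,-0.0236,-0.0256,0,0,-0.0236,-0.0256,0,0]'

```text
time: 3.63
tool_pos: [0.586, -0.15, 0.3339]
orientation: [0.127, 0.992, 0.0, 0.0]
wrist_force: [0.2, 0.6, 0.4]
finger_gap: 0.0917
grip_force: 0.0
```

play_rows --plan '[-0.0236,-0.0256,0,0,0,0,0,0.121,0,0,0,0.121,0,0,0,0.121,0,0,0.02,0]'

```text
time: 4.05
tool_pos: [0.6041, -0.1805, 0.3172]
orientation: [0.308, 0.951, 0.0, 0.003]
wrist_force: [0.5, 0.2, -0.2]
finger_gap: 0.0918
grip_force: 0.0
```

Run:
```python
from h import *
s=robot.state();M=R.from_quat(s["orientation"]).as_matrix()
print(s["time"],np.round(s["joint_positions"],2),np.round(s["tool_pos"],4),np.degrees(np.arctan2(M[1,1],M[0,1])),np.round(M[:,2],3))
d=np.array([.602,-.1825,.229])-s["tool_pos"];print(M.T@d)
c=robot.read_camera("wrist");cv2.imwrite("pics/w2.png",c["img"][:,:,::-1])
print([(q["at"],q["conf"]) for q in robot.tip_of(c,"drum_knob")])
```

```text
4.05 [ 0.03  0.35  0.29  1.47 -0.1   1.33  1.28] [ 0.6041 -0.1805  0.3172] 54.16144431869209 [ 0.007 -0.002 -1.   ]
[ 0.00108065 -0.00306328  0.08817465]
[([0.6041, -0.1826, 0.2212], 0.71)]
```

View pics/w2.png

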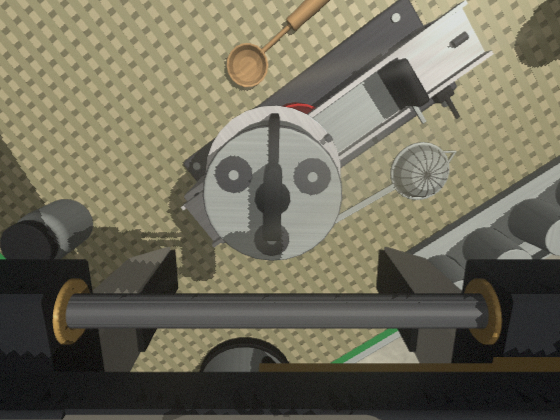

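The lid circle is centred at about (272,192), with the rib running up to (273,115) and the knob at (272,198). The bar is already parallel to the pads.

Run:
```python
from h import *
c=robot.read_camera("wrist");s=robot.state();M=R.from_quat(s["orientation"]).as_matrix()
g=cv2.cvtColor(c["img"],cv2.COLOR_RGB2GRAY)
o=ray(c,(272.3,192),.221);r=ray(c,(273.5,122),.221);print(o,r,np.linalg.norm(r-o),[np.linalg.norm(ray(c,p,.221)-o) for p in((204,192),(341,192),(272,260))])
d=r-o;print("theta_w",np.degrees(np.arctan2(-d[0],d[1])))
for row in range(125,165,6):
    x=np.where(g[row,255:290]<50)[0]+255
    print(row,x.min(),x.max(),end="; ")
for t in([o[0],o[1],.228],[.603,-.182,.228]):print(M.T@(np.array(t)-s["tool_pos"]))
print(s["tool_pos"],np.degrees(np.arctan2(M[1,1],M[0,1])))
```

```text
[ 0.5924925  -0.17754323  0.221     ] [ 0.55048116 -0.14633947  0.221     ] 0.052331896690085464 [np.float64(0.05229167099467553), np.float64(0.05257406904158515), np.float64(0.05633374560169783)]
theta_w 53.39702420544716Traceback (most recent call last):
  File "<stdin>", line 8, in <module>
    return umr_minimum(a, axis, None, out, keepdims, initial, where)
ValueError: zero-size array to reduction operation minimum which has no identity
```

play_rows --plan '[0,-0.002,0.02,0,0,0,0,0]'

```text
time: 4.37
tool_pos: [0.5991, -0.1809, 0.2915]
orientation: [0.304, 0.953, -0.0, -0.002]
wrist_force: [-0.9, 0.7, -0.4]
finger_gap: 0.0919
grip_force: 0.0
```

Run:
```python
from h import *
c=robot.read_camera("wrist");s=robot.state();M=R.from_quat(s["orientation"]).as_matrix()
print(s["tool_pos"],np.degrees(np.arctan2(M[1,1],M[0,1])))
print([(q["at"],q["conf"]) for q in robot.tip_of(c,"drum_knob")])
t=s["tool_pos"]
# where tool axis pierces z=.221 / .253 and lid outline for candidate centre
print("axis",pix(c,[[t[0],t[1],.221],[t[0],t[1],.253]]))
im=c["img"][:,:,::-1].copy();a=np.linspace(0,2*np.pi,200)
P=np.c_[.603+.055*np.cos(a),-.182+.055*np.sin(a),0*a+.221]
for p in pix(c,P):cv2.circle(im,tuple(int(v) for v in p),0,(0,0,255),-1)
for z in np.linspace(-.06,.06,60):
    p=pix(c,t*[1,1,0]+[0,0,.253]+M[:,0]*z)[0];cv2.circle(im,tuple(int(v) for v in p),0,(0,255,0),-1)
cv2.imwrite("pics/w3.png",cv2.resize(im[60:330,100:460],None,fx=2.2,fy=2.2))
```

```text
[ 0.59949558 -0.18091544  0.29279331] 54.577886825353154
[([0.6032, -0.1847, 0.2193], 0.92)]
axis [[277.11896749 208.08363363]
 [277.11340321 221.85725283]]
```

View pics/w3.png

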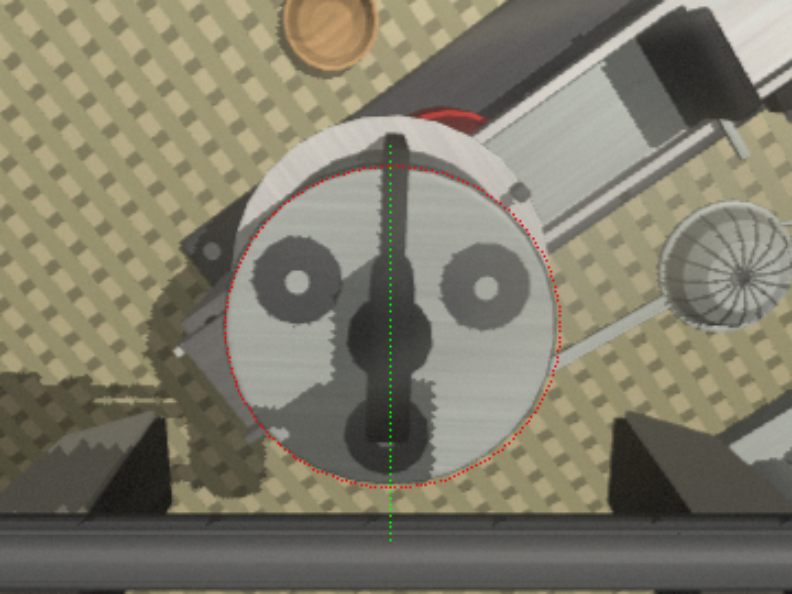

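The fitted lid outline (red) matches the lid edge, and the tool's centre line (green) runs along the bar. I'll descend and grip.

play_rows --plan '[-0.003,0,0.016,0,0,0,0.016,0,0,0,0.016,0,0,0,0.014,0,0,0,0,0]'

```text
time: 4.88
tool_pos: [0.6018, -0.1823, 0.2299]
orientation: [0.304, 0.953, -0.0, -0.002]
wrist_force: [-0.0, 0.1, -0.9]
finger_gap: 0.0917
grip_force: 0.0
```

play_rows --plan '[0,0,0,0,0,0,0,0,0,0,0,0,0,0,0,0,0,0,0,0]' --fingers -1

```text
time: 5.3
tool_pos: [0.6035, -0.1832, 0.2327]
orientation: [0.304, 0.953, 0.0, 0.001]
wrist_force: [-1.0, 0.0, 0.8]
finger_gap: 0.0631
grip_force: 0.0
```

play_rows --plan '[0,0,0,0,0,0,0,0,0,0,0,0,0,0,0,0]'

```text
time: 5.63
tool_pos: [0.6029, -0.183, 0.2317]
orientation: [0.304, 0.953, 0.0, -0.0]
wrist_force: [0.4, 0.5, 0.4]
finger_gap: 0.0365
grip_force: 0.0
```

play_rows --plan '[0,0,0.004,0,0,0,0,0,0,0,0,0,0,0,0,0,0,0,0,0]'

```text
time: 6.05
tool_pos: [0.603, -0.183, 0.2277]
orientation: [0.304, 0.953, 0.0, -0.0]
wrist_force: [0.2, 0.3, 0.7]
finger_gap: 0.0036
grip_force: 0.0
```

play_rows --plan '[0,0,0,0,0,0,0,0,0,0,0,0]'

```text
time: 6.3
tool_pos: [0.603, -0.1831, 0.2278]
orientation: [0.304, 0.953, 0.0, 0.0]
wrist_force: [0.1, -0.0, 0.3]
finger_gap: 0.0005
grip_force: 0.0
```

Run:
```python
from h import *
c=robot.read_camera("wrist");s=robot.state();print(s["tool_pos"],s["finger_gap"],s["wrist_force"])
print(pix(c,[s["tool_pos"],s["tool_pos"]+[0,0,.019]]).round(0).tolist())
a=c["img"][60:,100:460,::-1]
d=robot.read_camera("scene");b=d["img"][150:290,140:340,::-1]
b=cv2.resize(b,(400,280),interpolation=cv2.INTER_CUBIC)
im=np.zeros((360,760,3),np.uint8);im[:,:360]=a;im[:280,360:]=b
cv2.imwrite("pics/w4.png",im)
```

```text
[ 0.60301568 -0.18304307  0.22774739] 0.0006259756774008296 [-0.40786746  0.5531697  -0.10471175]
[[277.0, 243.0], [277.0, 258.0]]
```

View pics/w4.png

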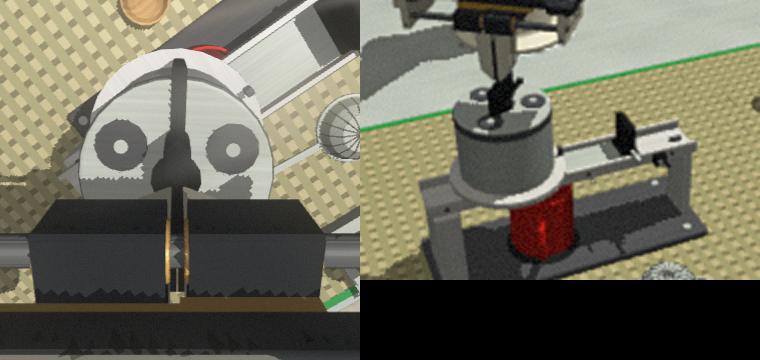

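Left: the closed fingers sit over the rear of the bar, with the hub still visible at (177,165). Right: the finger tips appear to end above or behind the knob at (500,85). The fingers closed to zero, so they missed the bar, and I need a magnified check.

Run:
```python
from h import *
s=robot.state();t=s["tool_pos"]
d=robot.read_camera("scene");im=d["img"][:,:,::-1].copy()
print(pix(d,[t,t+[0,0,.019],[.603,-.182,.221],[.603,-.182,.253]]).round(1).tolist())
big=cv2.resize(im[160:260,170:290],(720,600),interpolation=cv2.INTER_CUBIC)
for p,col in zip(pix(d,[t,t+[0,0,.019],[.603,-.182,.221],[.603,-.182,.253]]),[(0,0,255),(0,0,255),(0,255,0),(0,255,0)]):
    cv2.circle(big,(int((p[0]-170)*6),int((p[1]-160)*6)),4,col,-1)
cv2.imwrite("pics/s5.png",big)
for n in("scene","wrist"):
    c=robot.read_camera(n);print(n,[(np.round(q["at"],4),q["conf"]) for q in robot.tip_of(c,"drum_knob")],[(np.round(q["at"],4),q["conf"]) for q in robot.boxes_of(c,"drum_knob")])
```

```text
[[210.8, 200.2], [210.2, 192.8], [211.5, 202.6], [210.4, 190.3]]
scene [(array([ 0.6042, -0.0283,  0.1212]), 0.75), (array([ 0.601 , -0.1815,  0.2179]), 0.69)] [(array([ 0.6353, -0.1921,  0.2061]), 0.87), (array([0.4427, 0.3374, 0.0705]), 0.45), (array([ 0.6326, -0.1646,  0.1131]), 0.21)]
wrist [(array([ 0.6009, -0.1854,  0.2198]), 0.95)] [(array([ 0.5832, -0.1699,  0.2211]), 0.76), (array([ 0.6013, -0.0565,  0.1213]), 0.74), (array([ 0.5714, -0.116 ,  0.0628]), 0.47)]
```

View pics/s5.png

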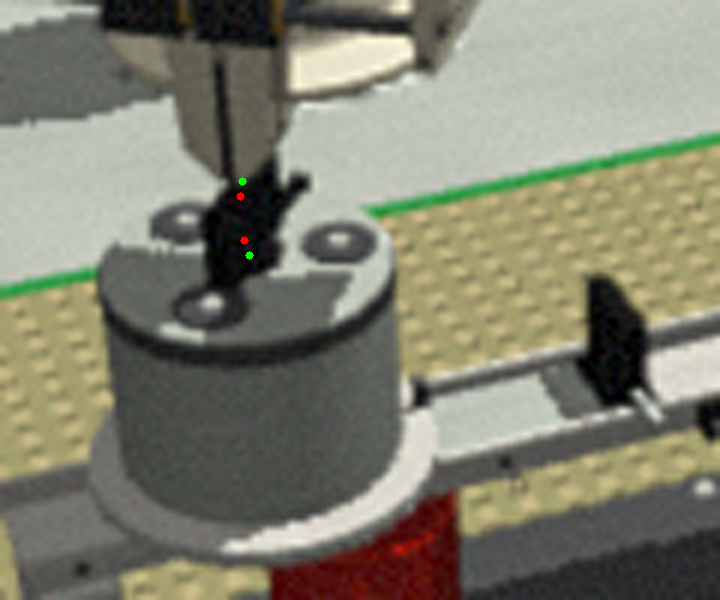

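The scene crop shows the beige finger tips ending at about (225,178), level with the knob's top, although the reported TCP (red) lies lower. So the tips are about 20 mm higher than reported. I'll open the fingers and go down in small steps, watching the force.

play_rows --plan '[0,0,0,0,0,0,0,0,0,0,0,0,0,0,0,0,0,0,0,0]' --fingers 0.2

```text
time: 7.17
tool_pos: [0.603, -0.1831, 0.2277]
orientation: [0.305, 0.953, 0.0, -0.0]
wrist_force: [0.3, 0.2, -0.9]
finger_gap: 0.0291
grip_force: 0.0
```

play_rows --plan '[0,0,0,0,0,0,0,0,0,0,0.003,0,0,0,0,0]'

```text
time: 7.5
tool_pos: [0.6027, -0.1829, 0.2241]
orientation: [0.304, 0.953, -0.0, -0.0]
wrist_force: [0.0, -0.8, -0.2]
finger_gap: 0.0537
grip_force: 0.0
```

Run:
```python
from h import *
s=robot.state();print(s["time"],s["tool_pos"],s["wrist_force"],s["finger_gap"])
c=robot.read_camera("wrist");M=R.from_quat(s["orientation"]).as_matrix()
im=c["img"][:,:,::-1].copy()
g=s["finger_gap"]/2
# predicted inner pad-tip corners (+x / -x faces)
for z in(0,-.019):
  for sx in(-1,1):
    for sy in(-1,1):
      p=pix(c,s["tool_pos"]+M@np.array([sx*.0095,sy*g,z]))[0];print(z,sx,sy,p.round(0));cv2.circle(im,tuple(int(v) for v in p),2,(0,0,255) if z==0 else (0,255,0),-1)
cv2.imwrite("pics/w6.png",cv2.resize(im[80:380,90:470],None,fx=2,fy=2))
```

```text
7.5 [ 0.6026911  -0.18293046  0.22407449] [ 0.00117759 -0.8030601  -0.19533636] 0.05373601307256847
0 -1 -1 [228. 260.]
0 -1 1 [326. 260.]
0 1 -1 [226. 227.]
0 1 1 [327. 227.]
-0.019 -1 -1 [223. 275.]
-0.019 -1 1 [330. 275.]
-0.019 1 -1 [221. 240.]
-0.019 1 1 [332. 240.]
```

View pics/w6.png

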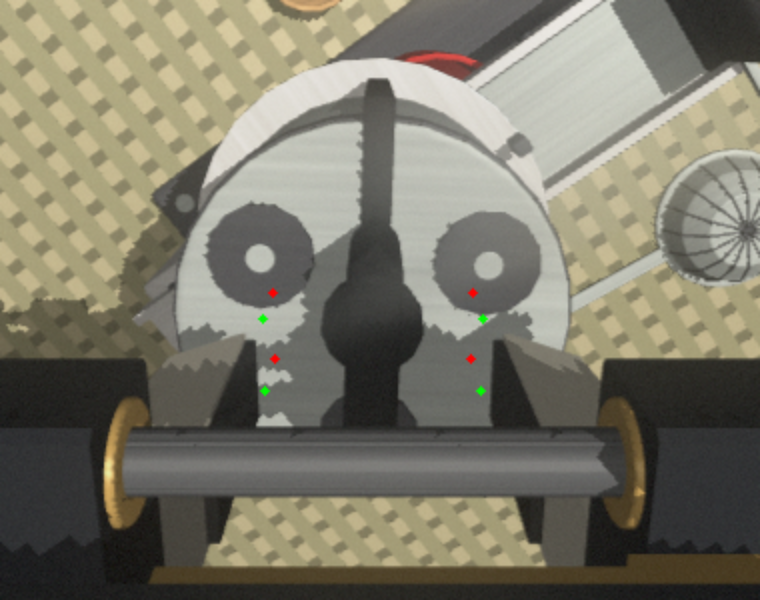

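The visible finger tips, at crop (258,340) and (492,342), lie well behind the projected TCP corners (red). By perspective that is about 25–30 mm, which matches the scene view. I'll descend with force checks.

play_rows --plan '[0,0,0.006,0,0,0,0.004,0,0,0,0,0]'

```text
time: 7.8
tool_pos: [0.6021, -0.1827, 0.2132]
orientation: [0.304, 0.953, -0.0, -0.001]
wrist_force: [-0.2, 0.6, -0.4]
finger_gap: 0.0553
grip_force: 0.0
```

play_rows --plan '[0,0,0.004,0,0,0,0,0]'

```text
time: 7.97
tool_pos: [0.6025, -0.1829, 0.2098]
orientation: [0.304, 0.953, -0.0, -0.001]
wrist_force: [-0.4, 0.9, -0.2]
finger_gap: 0.0549
grip_force: 0.0
```

play_rows --plan '[0,0,0.004,0,0,0,0.002,0,0,0,0,0]'

```text
time: 8.22
tool_pos: [0.6026, -0.1829, 0.204]
orientation: [0.304, 0.953, -0.0, -0.001]
wrist_force: [0.3, -1.1, 0.3]
finger_gap: 0.0549
grip_force: 0.0
```

play_rows --plan '[0,0,0.003,0,0,0,0,0]'

```text
time: 8.38
tool_pos: [0.6028, -0.183, 0.2012]
orientation: [0.305, 0.953, -0.0, -0.0]
wrist_force: [0.4, 0.3, 0.3]
finger_gap: 0.0553
grip_force: 0.0
```

play_rows --plan '[0,0,0.002,0,0,0,0,0]'

```text
time: 8.55
tool_pos: [0.6029, -0.183, 0.1994]
orientation: [0.304, 0.953, 0.0, -0.0]
wrist_force: [-0.3, 0.6, -0.5]
finger_gap: 0.0551
grip_force: 0.0
```

play_rows --plan '[0,0,0,0,0,0,0,0,0,0,0,0,0,0,0,0,0,0,0,0]' --fingers -1

```text
time: 8.97
tool_pos: [0.603, -0.183, 0.1998]
orientation: [0.304, 0.953, 0.0, 0.0]
wrist_force: [0.1, -0.1, 0.1]
finger_gap: 0.026
grip_force: 0.0
```

play_rows --plan '[0,0,0,0,0,0,0,0,0,0,0,0,0,0,0,0,0,0,0,0]'

```text
time: 9.38
tool_pos: [0.6026, -0.1836, 0.1997]
orientation: [0.305, 0.952, -0.0, -0.0]
wrist_force: [-1.1, -1.7, 0.4]
finger_gap: 0.0131
grip_force: 29.9
```

The bar is gripped: gap 13.1 mm, 30 N. Now I'll turn it clockwise by about 0.96 rad.

play_rows --plan '[0,0,0,0.1,0,0,0,0.1,0,0,0,0.1,0,0,0,0.1,0,0,0,0.1]'

```text
time: 9.8
tool_pos: [0.6024, -0.1838, 0.1997]
orientation: [0.533, 0.846, -0.001, -0.0]
wrist_force: [-2.4, -1.7, -0.2]
finger_gap: 0.0125
grip_force: 29.9
```

play_rows --plan '[0,0,0,0.1,0,0,0,0.1,0,0,0,0.1,0,0,0,0.1,0,0,0,0.06]'

```text
time: 10.22
tool_pos: [0.6021, -0.1838, 0.1997]
orientation: [0.712, 0.702, -0.001, -0.0]
wrist_force: [-2.9, -1.3, 1.7]
finger_gap: 0.0128
grip_force: 29.9
```

play_rows --plan '[0,0,0,0,0,0,0,0,0,0,0,0]'

```text
time: 10.47
tool_pos: [0.6021, -0.1838, 0.1997]
orientation: [0.71, 0.705, -0.001, -0.0]
wrist_force: [-5.1, -2.5, 2.5]
finger_gap: 0.0127
grip_force: 29.8
```

Run:
```python
from h import *
s=robot.state();M=R.from_quat(s["orientation"]).as_matrix()
print(s["time"],np.round(s["joint_positions"],2),s["tool_pos"],np.degrees(np.arctan2(M[1,1],M[0,1])),s["wrist_force"],s["wrist_torque"])
c=robot.read_camera("wrist");cv2.imwrite("pics/w7.png",c["img"][:,:,::-1])
for t in("drum_mark","drum_knob","pull_tab","index_tip","opening_marker"):
    print(t,[(np.round(q["at"],4),round(q["conf"],2)) for q in robot.tip_of(c,t)[:2]])
```

```text
10.4667 [-0.1   0.46  0.47  1.62 -0.22  1.12  0.43] [ 0.60210381 -0.1838129   0.19971468] -0.3892733662920666 [-5.11718202 -2.51060336  2.49161078] [-0.57611924  1.06326133 -0.09836278]
drum_mark [(array([ 0.6053, -0.1167,  0.1516]), 0.71)]
drum_knob []
pull_tab []
index_tip []
opening_marker []
```

View pics/w7.png

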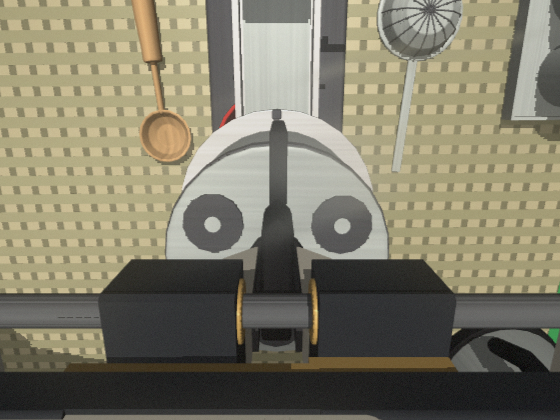

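The tooth shows at (277,114) right at the rib's outer end (279,125), so they face each other. Next is a numeric check, with no more pictures to view.

Run:
```python
from h import *
c=robot.read_camera("wrist");g=cv2.cvtColor(c["img"],cv2.COLOR_RGB2GRAY).astype(int)
for r in list(range(108,122,2))+list(range(124,204,8)):
    x=np.where(g[r,258:300]<75)[0]+258
    print(r,(x.min(),x.max(),round(x.mean(),1)) if len(x) else None)
s=robot.state();o=np.array([.6025,-.1825])
for uv,z in(((277,112),.149),((278.5,160),.223),((278.5,190),.223),((273.5+4.5,210),.223)):
    w=ray(c,uv,z)[:2];d=w-o;print(uv,w,np.linalg.norm(d),np.degrees(np.arctan2(-d[0],d[1])))
# line direction of rib
a=ray(c,(278.5,150),.223);b=ray(c,(278,200),.223);d=a-b;print("rib dir",np.degrees(np.arctan2(-d[0],d[1])))
# channel rail edges: strong gradient columns at rows 30,90
for r in(20,50,80):
    e=np.abs(np.diff(g[r,200:360]));i=np.where(e>30)[0]+200;print(r,i.tolist())
for x in(232,318):print([ray(c,(x,rr),.128)[:2].round(4).tolist() for rr in(20,80)])
```

```text
108 None
110 None
112 None
114 None
116 None
118 None
120 None
124 (np.int64(274), np.int64(283), np.float64(279.7))
132 None
140 None
148 None
156 None
164 None
172 None
180 None
188 None
196 (np.int64(270), np.int64(281), np.float64(275.4))
(277, 112) [ 0.602466   -0.11651841] 0.06598159894403127 0.02952561874624171
(278.5, 160) [ 0.60299329 -0.13486452] 0.04763803824665246 -0.5933074176140903
(278.5, 190) [ 0.60290316 -0.14858721] 0.0339151865456043 -0.6811021288753359
(278.0, 210) [ 0.6026095  -0.15808495] 0.024415297738829608 -0.25697720934041784
rib dir -0.9511131068990215
20 [205, 206, 231, 237, 238, 239, 244, 245, 307, 309, 310, 311, 312, 313, 319, 320, 346]
50 [207, 232, 238, 239, 240, 310, 311, 312, 313, 318, 319, 344, 345]
80 [208, 209, 233, 239, 240, 241, 309, 310, 312, 318, 343, 344]
[[0.5744, -0.0605], [0.5729, -0.0965]]
[[0.6289, -0.0609], [0.6297, -0.0969]]
```

Rib direction (about -0.7°), tooth bearing and channel axis (about -0.7°) agree within 1°. I'll release, lift, shift over the tab 15 mm to the outside so the body clears the rib, and turn 90° clockwise.

play_rows --plan '[0,0,0,0,0,0,0,0,0,0,0,0,0,0,0,0,0,0,0,0]' --fingers 1

```text
time: 11.23
tool_pos: [0.6034, -0.1825, 0.1997]
orientation: [0.71, 0.705, 0.0, 0.0]
wrist_force: [0.9, 0.3, 1.1]
finger_gap: 0.0411
grip_force: 0.0
```

play_rows --plan '[0,0,-0.02,0,0,0,-0.03,0,0,0,-0.03,0,0.033,0,0,0,0.033,0,0,0]'

```text
time: 11.65
tool_pos: [0.6048, -0.1198, 0.2826]
orientation: [0.712, 0.702, 0.001, 0.003]
wrist_force: [1.9, 0.4, -0.5]
finger_gap: 0.0748
grip_force: 0.0
```

play_rows --plan '[0.033,0,0,0,0.033,0,0,0,0.033,0,0,0,0,0,0,0.1212,0,0,0,0.1212]'

```text
time: 12.07
tool_pos: [0.6045, -0.0137, 0.2795]
orientation: [0.79, 0.614, 0.0, -0.001]
wrist_force: [-0.2, -1.0, 0.1]
finger_gap: 0.0917
grip_force: 0.0
```

play_rows --plan '[0,0,0,0.1212,0,0,0,0.1212,0,0,0,0.1212,0,0,0,0.1212,0,0,0,0.1212]'

```text
time: 12.48
tool_pos: [0.6044, -0.0177, 0.2797]
orientation: [0.938, 0.347, 0.0, -0.0]
wrist_force: [0.5, -0.4, 0.3]
finger_gap: 0.0919
grip_force: 0.0
```

play_rows --plan '[0,0,0,0.1212,0,0,0,0.1212,0,0,0,0.1212,0,0,0,0.1212,0,0,0,0.1212]'

```text
time: 12.9
tool_pos: [0.6044, -0.0177, 0.2797]
orientation: [0.999, 0.052, 0.0, -0.0]
wrist_force: [-0.5, 0.9, -0.2]
finger_gap: 0.0917
grip_force: 0.0
```

play_rows --plan '[0,0,0,0.1212,0,0,0,0,0,0,0,0]'

```text
time: 13.15
tool_pos: [0.6044, -0.0177, 0.2796]
orientation: [1.0, -0.004, -0.0, 0.0]
wrist_force: [0.1, 0.0, 0.3]
finger_gap: 0.0918
grip_force: 0.0
```

```bash
cat >> h.py <<'E'
def st():
    s=robot.state();M=R.from_quat(s["orientation"]).as_matrix()
    print(round(s["time"],2),np.round(s["joint_positions"],2),np.round(s["tool_pos"],4),"yaw",round(np.degrees(np.arctan2(M[1,1],M[0,1])),2),np.round(s["wrist_force"],1),round(s["finger_gap"],4));return s,M
def look(n,ts=("drum_mark","drum_knob","pull_tab","index_tip","opening_marker")):
    c=robot.read_camera(n)
    for t in ts:print(n,t,[(np.round(q["at"],4).tolist(),round(q["conf"],2)) for q in robot.tip_of(c,t)[:2]])
    return c
E
python3 - <<'E'
from h import *
st();look("wrist");look("top",("drum_knob","pull_tab"));c=look("scene")
c=robot.read_camera("top");o=np.array([.6025,-.1825,.2215])
g=cv2.cvtColor(c["img"],cv2.COLOR_RGB2GRAY).astype(float)
# rib angle: darkest bearing on lid radius 30..52 and over back
for th in range(-12,13,2):
    a=np.radians(th);r=np.linspace(.03,.053,30);P=np.c_[o[0]-r*np.sin(a),o[1]+r*np.cos(a),0*r+.2235]
    p=pix(c,P).astype(np.float32);print(th,cv2.remap(g.astype(np.float32),p[:,0],p[:,1],cv2.INTER_LINEAR).mean().round(0),end="; ")
E
```

```text
13.15 [-0.57  0.38  0.73  1.6  -0.27  1.26 -1.37] [ 0.6044 -0.0177  0.2796] yaw -90.49 [0.1 0.  0.3] 0.0918
wrist drum_mark [([0.6026, -0.1169, 0.1501], 0.76)]
wrist drum_knob [([0.6009, -0.184, 0.2218], 0.8)]
wrist pull_tab [([0.6052, -0.0326, 0.1179], 0.83), ([0.6039, -0.1854, 0.2196], 0.7)]
wrist index_tip [([0.6477, -0.0331, 0.1317], 0.76), ([0.4872, -0.0758, 0.0021], 0.2)]
wrist opening_marker [([0.6383, -0.0048, 0.1201], 0.93), ([0.6004, -0.115, 0.1537], 0.29)]
top drum_knob [([0.599, -0.1819, 0.2167], 0.83)]
top pull_tab [([0.5986, -0.0356, 0.1203], 0.57)]
scene drum_mark [([0.6025, -0.1172, 0.1537], 0.68)]
scene drum_knob [([0.5992, -0.1818, 0.2188], 0.61)]
scene pull_tab [([0.6014, -0.03, 0.1269], 0.82)]
scene index_tip [([0.65, -0.0352, 0.1385], 0.62)]
scene opening_marker [([0.6398, -0.0038, 0.1193], 0.37)]
-12 71.0; -10 67.0; -8 55.0; -6 33.0; -4 14.0; -2 11.0; 0 14.0; 2 22.0; 4 45.0; 6 69.0; 8 75.0; 10 76.0; 12 75.0;
```

The drum reads about -1° against a target of -0.8°, so it is aligned. The tab is at y≈-0.033, within the open fingers (-0.064 to +0.028). I'll descend with force checks.

play_rows --plan '[0,0,0.03,0,0,0,0.03,0,0,0,0.03,0,0,0,0.02,0,0,0,0.01,0]'

```text
time: 14.37
tool_pos: [0.6022, -0.0177, 0.1566]
orientation: [1.0, -0.006, -0.002, 0.0]
wrist_force: [0.0, 0.5, 0.0]
finger_gap: 0.0919
grip_force: 0.0
```

play_rows --plan '[0,0,0.01,0,0,0,0.01,0,0,0,0.01,0,0,0,0,0]'

```text
time: 14.7
tool_pos: [0.6036, -0.0179, 0.1283]
orientation: [1.0, -0.006, -0.001, 0.0]
wrist_force: [-0.4, -0.5, -0.1]
finger_gap: 0.0916
grip_force: 0.0
```

play_rows --plan '[0,0,0.008,0,0,0,0.006,0,0,0,0,0]'

```text
time: 14.95
tool_pos: [0.6037, -0.0179, 0.1148]
orientation: [1.0, -0.006, -0.001, -0.0]
wrist_force: [-0.5, -0.3, -0.5]
finger_gap: 0.0917
grip_force: 0.0
```

play_rows --plan '[0,0,0.003,0,0,0,0,0,0,0,0,0,0,0,0,0,0,0,0,0]' --fingers -1

```text
time: 15.37
tool_pos: [0.6045, -0.018, 0.113]
orientation: [1.0, -0.006, 0.0, -0.0]
wrist_force: [-0.5, 0.5, 0.2]
finger_gap: 0.0632
grip_force: 0.0
```

play_rows --plan '[0,0,0,0,0,0,0,0,0,0,0,0,0,0,0,0,0,0,0,0]'

```text
time: 15.78
tool_pos: [0.6043, -0.021, 0.1128]
orientation: [1.0, -0.007, 0.0, 0.002]
wrist_force: [0.5, -7.1, -0.9]
finger_gap: 0.03
grip_force: 3.1
```

play_rows --plan '[0,0,0,0,0,0,0,0,0,0,0,0,0,0,0,0,0,0,0,0]'

```text
time: 16.2
tool_pos: [0.6042, -0.022, 0.1128]
orientation: [1.0, -0.007, 0.0, 0.002]
wrist_force: [0.1, -7.9, -0.9]
finger_gap: 0.0117
grip_force: 30.0
```

Run:
```python
from h import *
s,M=st();print(s["grip_force"]);look("wrist");look("scene");look("top")
```

```text
16.2 [-0.49  0.55  0.65  1.77 -0.4   0.95 -1.27] [ 0.6042 -0.022   0.1128] yaw -90.85 [ 0.1 -7.9 -0.9] 0.0117
29.995079040527344
wrist drum_mark [([0.6028, -0.1141, 0.1511], 0.59)]
wrist drum_knob []
wrist pull_tab [([0.6059, -0.0241, 0.1217], 0.59)]
wrist index_tip [([0.6467, -0.0218, 0.1302], 0.74)]
wrist opening_marker [([0.6408, -0.0044, 0.1193], 0.8)]
scene drum_mark [([0.6038, -0.1156, 0.1522], 0.66), ([0.6483, -0.023, 0.1362], 0.33)]
scene drum_knob [([0.6016, -0.181, 0.2187], 0.76)]
scene pull_tab [([0.6043, -0.0183, 0.1209], 0.87)]
scene index_tip [([0.6475, -0.0259, 0.1352], 0.91)]
scene opening_marker [([0.6391, -0.0003, 0.1214], 0.41)]
top drum_mark [([0.6012, -0.1192, 0.1493], 0.96)]
top drum_knob [([0.5984, -0.181, 0.2213], 0.59), ([0.5994, -0.1852, 0.0027], 0.23)]
top pull_tab []
top index_tip []
top opening_marker []
```

The tab is gripped and already drawn about 11 mm. The remaining distance to the marker is about 18 mm, so I'll pull most of it and then re-measure.

play_rows --plan '[0,-0.005,0,0,0,-0.005,0,0,0,-0.003,0,0,0,0,0,0,0,0,0,0]'

```text
time: 17.52
tool_pos: [0.6042, -0.0091, 0.1128]
orientation: [1.0, -0.007, 0.0, 0.002]
wrist_force: [0.5, -7.8, 0.4]
finger_gap: 0.0117
grip_force: 30.0
```

Run:
```python
from h import *
s,M=st();ys={}
for k in range(3):
    for n in("wrist","scene"):
        c=robot.read_camera(n)
        for t in("index_tip","opening_marker"):
            r=[q for q in robot.tip_of(c,t) if abs(q["at"][0]-.643)<.02 and abs(q["at"][1])<.05]
            if r:ys.setdefault((n,t),[]).append(round(r[0]["at"][1],4))
print(ys)
c=robot.read_camera("wrist");g=cv2.cvtColor(c["img"],cv2.COLOR_RGB2GRAY)
p=pix(c,[[.6475,s["tool_pos"][1],.1315],[.6405,-.003,.1225],[.6405,-.003,.128],[.627,s["tool_pos"][1],.1315]]);print(p.round(1).tolist())
u,v=p.min(0).astype(int)-14;u2,v2=p.max(0).astype(int)+14
print(u,v);np.set_printoptions(linewidth=400)
for r in range(v,v2,2):print(r,' '.join('%3d'%x for x in g[r,u:u2:1]))
```

```text
17.52 [-0.52  0.55  0.65  1.77 -0.39  0.95 -1.29] [ 0.6042 -0.0091  0.1128] yaw -90.85 [ 0.5 -7.8  0.4] 0.0117
{('wrist', 'index_tip'): [-0.0099, -0.0088], ('wrist', 'opening_marker'): [-0.0047, -0.0039, -0.0042], ('scene', 'index_tip'): [-0.0122, -0.0125, -0.0107], ('scene', 'opening_marker'): [-0.0034, -0.0049, -0.0033]}
[[275.8, 169.6], [263.6, 180.7], [263.3, 183.1], [276.5, 212.2]]
249 155
155 122 120 124 119 122 122 119  97  87  86  89  82  81  83  81  81  97 118 120 120 123 121 118 121 122 124 123 121 118 121 121 118 121 121 119 120 122 119 123 120 122
157 121 123 124 120 124 122 124 112  92  81  83  83  83  81  81  78  98 116 125 123 125 124 124 121 123 123 121 126 123 122 121 122 123 121 125 122 121 123 122 122 122
159 127 124 126 124 124 126 123 109  92  83  80  84  81  81  80  76  97 122 124 125 127 123 128 125 124 123 123 124 123 124 121 122 120 121 119 120 121 121 122 122 120
161 119 121 122 119 120 120 119 106  87  83  82  81  82  84  81  78  84 112 120 122 125 123 124 120 119 121 120 123 121 122 120 119 121 119 120 117 100  92  89  88  91
163 122 119 123 120 121 112 10
[... 4645 characters left out ...]
  52  55  50  53  59  62  62
219 158 156 160 158 157 105  58  51  53  52  52  54  56  54  54  54  50  48  53  52  52  51  52  61  73  75  72  70  69  73  71  60  53  56  51  59  57  56  54  60  65
221 158 155 160 157 160 107  60  54  57  57  58  57  57  55  55  57  49  53  49  53  51  51  50  51  52  55  56  56  56  54  55  56  56  57  55  57  56  57  59  57  61
223 156 159 157 158 155 107  63  57  59  56  57  58  59  57  58  56  54  51  51  55  55  52  56  53  52  52  55  56  56  54  59  57  57  58  61  57  56  62  58  58  65
225 158 155 155 155 156 117  69  56  55  57  57  60  57  60  58  55  52  55  54  56  53  55  54  56  56  58  59  54  58  55  56  58  58  54  57  60  60  59  60  58  65
```

```bash
cat > m.py <<'E'
from h import *
def cross(g,r,lo,hi,thr,rise):
    x=g[r-1:r+2,lo:hi].mean(0)
    for i in range(len(x)-1):
        if (x[i]<thr<=x[i+1]) if rise else (x[i]>=thr>x[i+1]): return lo+i+(thr-x[i])/(x[i+1]-x[i])
def gap(nr=(178,184,188),fr=(156,158,160),c0=261):
    s,M=st();c=robot.read_camera("wrist");g=cv2.cvtColor(c["img"],cv2.COLOR_RGB2GRAY).astype(float)
    n=[(cross(g,r,268,276,150,1)+cross(g,r,276,290,150,0))/2 for r in nr]
    f=[]
    for r in fr:
        a=cross(g,r,c0-12,c0+1,102,0);b=cross(g,r,c0-1,c0+12,102,1);f.append((a+b)/2 if a and b else np.nan)
    print(np.round(n,2),np.round(f,2))
    N=ray(c,(np.mean(n),nr[1]),.1335);F=ray(c,(np.nanmean(f),fr[1]),.129);print(N,F,"go out",F[1]-N[1]+.0141*(F[0]-N[0]))
E
python3 -c "
from m import *
gap()"
```

```text
18.47 [-0.51  0.55  0.65  1.77 -0.39  0.95 -1.29] [ 0.6042 -0.0093  0.1128] yaw -90.87 [ 0.3 -8.  -1.7] 0.0118
[275.46 275.52 275.55] [260.76 260.87 260.85]
[ 0.64117299 -0.00881831  0.1335    ] [ 0.65261055 -0.00220907  0.129     ] go out 0.006770503604905905
```

play_rows --plan '[0,-0.003,0,0,0,-0.003,0,0,0,0,0,0,0,0,0,0]'

```text
time: 18.85
tool_pos: [0.6043, -0.0036, 0.1128]
orientation: [1.0, -0.008, 0.0, 0.002]
wrist_force: [-0.4, -8.2, 0.0]
finger_gap: 0.0116
grip_force: 30.0
```

Run:
```python
from m import *
try: gap(c0=274)
except Exception as e: print(e)
look("scene",("index_tip","opening_marker","drum_knob"))
c=look("wrist",("index_tip","opening_marker"));g=cv2.cvtColor(c["img"],cv2.COLOR_RGB2GRAY)
for r in range(151,191,3):print(r,' '.join('%3d'%x for x in g[r,258:294]))
```

```text
18.85 [-0.52  0.55  0.65  1.77 -0.39  0.95 -1.3 ] [ 0.6043 -0.0036  0.1128] yaw -90.87 [-0.4 -8.2  0. ] 0.0116
[275.46 275.5  275.55] [272.82 272.82 272.79]
[ 0.64118535 -0.00313348  0.1335    ] [ 0.65252976 -0.00208255  0.129     ] go out 0.0012108906923865809
scene index_tip [([0.6481, -0.0069, 0.138], 0.76)]
scene opening_marker [([0.6419, -0.0026, 0.122], 0.42), ([0.6041, -0.1171, 0.1538], 0.26)]
scene drum_knob [([0.5999, -0.185, 0.2216], 0.94)]
wrist index_tip [([0.6484, -0.0017, 0.1314], 0.65)]
wrist opening_marker [([0.6414, -0.0055, 0.1203], 0.72), ([0.5956, -0.1436, 0.0165], 0.54)]
151 122 128 128 125 126 127 124 127 125 126 104  88  87  88  83  85  83  86  82 113 126 126 129 123 128 126 123 124 125 123 125 123 125 126 125 124
154 125 123 123 124 125 126 124 123 122 120 107  90  89  85  85  83  84  85  77 108 119 120 122 122 122 120 121 120 121 116 120 121 121 121 122 122
157 125 124 124 122 125 124 123 125 122 125 102  86  85  85  85  80  85  81  77 112 122 123 124 124 123 124 122 122 122 124 121 124 125 123 123 120
160 126 121 126 123 122 123 119 123 120 124 102  88  87  
[... 870 characters left out ...]
 121 124  89  67 140 216 225 227 223 223 221 219 198 126  84  70  64  64  60  64  64  66  77  80  81  77  81
181  62  59  62  61  62  64  63  59  59  61  59  59  66 113 207 228 227 226 224 221 221 200 117  62  61  64  62  61  64  60  61  65  76  78  78  76
184  63  63  60  64  62  61  62  67  62  66  64  61  62 101 209 228 228 224 222 223 222 192 113  66  65  65  61  64  65  72  69  65  73  75  77  77
187  60  61  60  61  59  61  59  65  62  64  63  62  59  87 207 228 228 226 226 224 224 195 113  63  64  61  62  64  64  67  62  63  75  77  75  78
190  61  64  59  61  59  62  61  58  60  59  58  64  63  88 210 231 230 227 228 225 226 196 116  62  58  63  60  64  59  60  59  61  73  78  76  78
```

play_rows --plan '[0,-0.001,0,0,0,0,0,0,0,0,0,0,0,0,0,0,0,0,0,0]'

```text
time: 19.67
tool_pos: [0.6042, -0.0031, 0.1128]
orientation: [1.0, -0.008, 0.0, 0.003]
wrist_force: [0.6, -8.8, 0.1]
finger_gap: 0.0117
grip_force: 30.0
```

Run:
```python
from m import *
gap(c0=275);gap(c0=275)
```

```text
19.67 [-0.53  0.55  0.65  1.77 -0.39  0.95 -1.3 ] [ 0.6042 -0.0031  0.1128] yaw -90.9 [ 0.6 -8.8  0.1] 0.0117
[275.36 275.52 275.51] [273.76 273.76 273.79]
[ 0.64118722 -0.00263627  0.1335    ] [ 0.6525244  -0.00205758  0.129     ] go out 0.0007385416901316891
19.72 [-0.53  0.55  0.65  1.77 -0.39  0.95 -1.3 ] [ 0.6043 -0.0031  0.1128] yaw -90.9 [-0.6 -8.4 -0.6] 0.0119
[275.36 275.52 275.52] [273.78 273.79 273.81]
[ 0.64118718 -0.0026363   0.1335    ] [ 0.65252418 -0.00206811  0.129     ] go out 0.0007280407442848136
```

play_rows --plan '[0,-0.0009,0,0,0,0,0,0,0,0,0,0,0,0,0,0,0,0,0,0]'

```text
time: 20.18
tool_pos: [0.6042, -0.0024, 0.1128]
orientation: [1.0, -0.008, -0.0, 0.003]
wrist_force: [-0.9, -8.8, -0.0]
finger_gap: 0.0115
grip_force: 30.0
```

Run:
```python
from m import *
gap(c0=275)
look("scene",("mug","drum_knob","drum_mark"))
```

```text
20.18 [-0.53  0.55  0.65  1.77 -0.39  0.95 -1.3 ] [ 0.6042 -0.0024  0.1128] yaw -90.91 [-0.9 -8.8 -0. ] 0.0115
[275.27 275.51 275.53] [275.23 275.26 275.29]
[ 0.64118906 -0.0018861   0.1335    ] [ 0.652514   -0.00201165  0.129     ] go out 3.4133081541406406e-05
scene mug [([0.5908, -0.1497, 0.0097], 0.76)]
scene drum_knob [([0.6014, -0.1784, 0.2192], 0.96), ([0.6023, -0.1154, 0.1523], 0.68)]
scene drum_mark [([0.6044, -0.1196, 0.1522], 0.88)]
```

play_rows --plan '[0,0,0,0,0,0,0,0,0,0,0,0,0,0,0,0,0,0,0,0]'

```text
time: 20.85
tool_pos: [0.6042, -0.0024, 0.1128]
orientation: [1.0, -0.008, -0.0, 0.003]
wrist_force: [-0.6, -9.3, -0.9]
finger_gap: 0.012
grip_force: 30.0
```

Run:
```python
from m import *
gap(c0=275)
c=robot.read_camera("top");g=cv2.cvtColor(c["img"],cv2.COLOR_RGB2GRAY).astype(np.float32)
for th in range(-10,11,2):
    a=np.radians(th);r=np.linspace(.03,.053,30);P=np.c_[.6025-r*np.sin(a),-.1825+r*np.cos(a),0*r+.2235]
    p=pix(c,P).astype(np.float32);print(th,cv2.remap(g,p[:,0],p[:,1],cv2.INTER_LINEAR).mean().round(0),end="; ")
```

```text
20.85 [-0.53  0.55  0.65  1.77 -0.39  0.95 -1.3 ] [ 0.6042 -0.0024  0.1128] yaw -90.9 [-0.6 -9.3 -0.9] 0.012
[275.26 275.51 275.53] [275.22 275.23 275.23]
[ 0.64118905 -0.00188311  0.1335    ] [ 0.65251421 -0.00199604  0.129     ] go out 4.6756021940174e-05
-10 69.0; -8 57.0; -6 37.0; -4 19.0; -2 13.0; 0 15.0; 2 23.0; 4 45.0; 6 69.0; 8 78.0; 10 78.0;
```

The needle is over the fin within about 0.1 mm and holding steady, and the drum has not moved. I'm handing the job in.

```bash
python3 -c "
from plant import robot
print(robot.close_job())"
```

```text
the job is handed in; nothing more can be done
None
```

The job is handed in: the drum rib faces the tooth to within about 1°, the needle is about 0.1 mm from the opening marker, and the gripper is still holding the tab against the spring; the hand-in returned no verdict.

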